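# Hang the big ear defenders on the bench rail

## Robot

A 7-joint arm with a two-finger parallel gripper is mounted at the origin on the work surface. World frame = base frame: x ahead of the robot, y to its left, z up, the work surface at z = 0. Lengths are in m, angles in rad, forces in N, time in s.
With the tool pointing down it reaches from about 0.4 to 0.85 m from the base axis. Payload 10.4 kg.
Tool frame: the origin (TCP) lies midway between the tips of the shut fingers; the grasp point (between the pads) lies hold_point_z behind it (hold_point_z is the distance from the TCP to the grasp point, in m); z points along the fingers, y is the line along which they close (so a half turn about z gives the same grasp; the last joint's range is limited). The gripper opens to 87 mm and grips with 3 to 60 N. Pads are 19 mm wide; open, the fingers measure 117 mm over their backs; the gripper's body (75 mm by 190 mm) begins 51 mm behind the grasp point.
Start: joints at [1.312, 0.332, -0.065, 1.46, 0.022, 1.35, -0.088], TCP at [0.146, -0.608, 0.223] pointing down, gripper open.
Joint ranges: [-2.6, 2.6], [-0.5, 2.12], [-1.47, 1.34], [0.16, 2.42], [-1.27, 4.41], [0.06, 2.06], [-2.6, 2.6]. Speed limits (rad/s): [2.22, 2.22, 2.79, 2.79, 3.14, 3.14, 3.14].

## Interface

Orientations are given as a unit quaternion [x, y, z, w].
In Python, from bench import * gives the robot as it stands. The module is installed in compiled form; this text tells all that it offers.
- The arm moves only by the tool drive_tool, never from a script. Its argument "increments" is a list of rows, each a list of 6 numbers: the shift along the tool's x, y, z scaled (see below), then the turn, a rotation vector about the tool's x, y, z scaled (see below). In form: [[dx, dy, dz, rx, ry, rz], ...]. A call has exactly 5 rows; each row is the pose to reach, as a shift and turn from the pose commanded when the call began, along the tool's axes at that moment; what a row does not reach only later rows make up. The controller multiplies each number of a shift by 300 mm and each number of a turn by pi/4 rad. A row lasts 1/12 s, in which the tool goes at most 41.7 mm and 7.16 degrees, less where a joint would pass 70% of its speed; a pose out of reach is approached as far as the arm can. A call with a number of a shift or a turn outside -1 to 1 is refused whole. A call with a gripper value outside its range is refused whole. "claw" is the closure, from 0 (fully open) to 1 (shut), set as the call begins (left out, the last holds). The fingers move at their own pace and stop on an object; "force" is the grip in N (left out, the last holds). Time passes only in rows, so rows that repeat a pose let the fingers close, or fill a call up. It gives the time, the measured TCP pose, the force, the opening and the grip force at its end, in the units of the state.
- read_state(): the state, without advancing time (a new reading comes with each control period).
- camera(name): name is "side" or "top"; returns the picture (480x640x3 uint8, blue, green, red); there is no depth.
- get_calibration(name): a dict with "K" (3x3 intrinsics, pixels), "k1" (the pictures are not rectified: a ray, as slopes to the right and down, at radius r is drawn at 1 + k1 r^2 times it, then the intrinsics apply), "position" and "rotation" of the camera in the world. Camera axes: x right, y down, z forward; pixel columns grow to the right and rows downward; lengths in m; the calibration is good to about 2 mm. A picture is of the moment at which its call begins. get_calibration takes no time and is no camera call.
- close_job(): hands the job in; it is judged then, once.
The state is a dict: "time": time; "joint_positions": joint angles; "joint_vel": joint speeds; "joint_torque": joint torques, N m; "ee_pos": TCP position; "eef_rot": TCP orientation; "ft_force": force on the tool from outside, world axes, zero at the start; "torque": the same for the moment, N m; "width": finger opening in m; "grip_force": force on a finger pad.
Only numpy, scipy, OpenCV 4.12 (cv2) and the standard library are available. Lean on these libraries where they do the work, as an engineer would, in place of code of your own. Each camera call takes 0.05 s, during which the arm holds its last target. There are 200 camera calls.

## Task

Take the larger pair of ear defenders, with the big deep cups, by the top of its headband and hang it over the wooden dowel of the rail: a cup on each side, the band square across the bar between the uprights, hanging free and still. Lower it on, do not drop it. Leave the slim pair standing where it is.

Things in the scene. Friction and masses are not known exactly. Their poses are not given: they have to be found in the camera images.
- ear_big: Larger ear defenders, grey cups, black band, standing on the cups. 166 mm cup to cup (x), 76 wide (y), 150 tall (z up). Origin midway between the cups at their undersides. Band: half circle, outer radius 64 mm, in the x-z plane, 30 mm wide along y (grip these edges from above); crown padded, from 128 to 150 mm above origin. Cups 90 mm tall, gap between 78 mm. 0.2-0.35 kg. The pairs swap places.
- ear_slim: Slim ear defenders of the same materials, to be left alone: 112 mm cup to cup (x), 50 mm wide (y), 111 mm tall, small thin cups 64 mm tall, thin headband. Origin and axes as for the larger pair.
- bar_top (a point): Middle of the rail's fixed level round dowel, on its upper surface, 155 mm above the bench; dowel 28 mm in diameter, along this point's y axis (x square to it, z up). Uprights 22 mm thick stand 157 mm to each side and reach 19 mm above the dowel top; feet 140 mm long in x, 22 mm tall. A 10 mm thick offcut lies under it; hung cups clear it.

How it is judged:
At the end, for the whole second after the job is handed in: The larger pair hangs over the dowel between the uprights (within 30 mm sideways, 130 mm along, origin 112 to 140 mm below the dowel top), upright within 15 degrees, square across the bar within 20 degrees, at rest; the slim pair stands within 20 mm of its start (x of ear_big in the frame of bar_top between -0.03 and 0.03 m and y of ear_big in the frame of bar_top between -0.13 and 0.13 m and z of ear_big in the frame of bar_top between -0.14 and -0.112 m and angle between ear_big's own z axis and vertical below 0.26 rad and angle between the y axis of ear_big and the y axis of bar_top, either way round below 0.35 rad and linear speed of ear_big below 0.03 m/s and angular speed of ear_big below 0.3 rad/s and distance of ear_slim from where it was at the start of the episode below 0.02 m and angle between ear_slim's own z axis and vertical below 0.17 rad); the robot touches nothing.
It fails at once if the slim ear defenders are pushed away or knocked over (distance of ear_slim from where it was at the start of the episode above 0.03 m or angle between ear_slim's own z axis and vertical above 0.5 rad).
It fails at once if the larger ear defenders are dropped from more than about 25 mm (contact force between the fingers and ear_big below 0.1 N and linear speed of ear_big above 0.7 m/s).
It also fails if it takes over 45 s, if anything falls off the work surface, if the arm or the gripper's body presses on something with over 40 N, if the wrist force passes 120 N, or if a joint passes its speed limit or range.

## Working session

There is one attempt and no reset: what is moved stays moved. The work goes in short steps, Python scripts to look and compute and a tool call to move; the robot and the scene stay as the last step left them, time stands still between calls to the robot, and variables do not carry over. Pictures are saved under pics/ and viewed, at most 10 in all, crops included, and the job is handed in when it is done.

Besides the shell and the picture viewer there is one more tool, called after ">>>" as a command line: name --pt "numbers of a row" for each row, then --argument value for the rest. drive_tool: Moves the arm, as the interface text tells. Its arguments: {"type":"object","properties":{"increments":{"type":"array","items":{"type":"array","items":{"type":"number"}}},"claw":{"type":"number"},"force":{"type":"number"}},"required":["increments"]}

```bash
mkdir -p pics; python3 - <<'E'
from bench import *
import cv2, numpy as np
for n in ("side","top"):
    cv2.imwrite(f"pics/{n}0.png",camera(n)); c=get_calibration(n)
    print(n,np.round(c["K"],1).tolist(),c["k1"],np.round(c["position"],3),np.round(c["rotation"],3).tolist())
print(read_state())
E
```

```text
side [[544.6, 0.0, 320.9], [0.0, 544.6, 240.1], [0.0, 0.0, 1.0]] -0.16988571256646565 [ 0.471 -0.721  0.918] [0.941, -0.034, 0.007, -0.337]
top [[452.2, 0.0, 318.8], [0.0, 452.2, 237.4], [0.0, 0.0, 1.0]] -0.030394629048694714 [ 0.376 -0.048  0.846] [0.748, -0.655, 0.071, -0.079]
{'time': 0.1, 'joint_positions': array([ 1.31241961,  0.33279385, -0.06467814,  1.4608299 ,  0.02160621,
        1.34991947, -0.08850953]), 'joint_vel': array([-0.00058987, -0.00101159,  0.00071545, -0.00029687, -0.00111367,
       -0.00024693,  0.00045888]), 'joint_torque': array([ 2.18570349e-03, -6.24547505e+01,  2.54336715e-02, -3.90719247e+01,
       -6.13033469e-02,  3.66750592e-02,  1.48782652e-05]), 'ee_pos': array([ 0.14590115, -0.60738139,  0.22185581]), 'eef_rot': array([ 9.93059615e-01,  1.17610404e-01, -1.08500600e-04, -6.18119039e-04]), 'ft_force': array([-0.38474281,  0.16772449, -0.53005351]), 'torque': array([-0.02460175, -0.02852863,  0.01272256]), 'grip_force': 0.0, 'width': 0.08659811091743362}
```

View pics/side0.png

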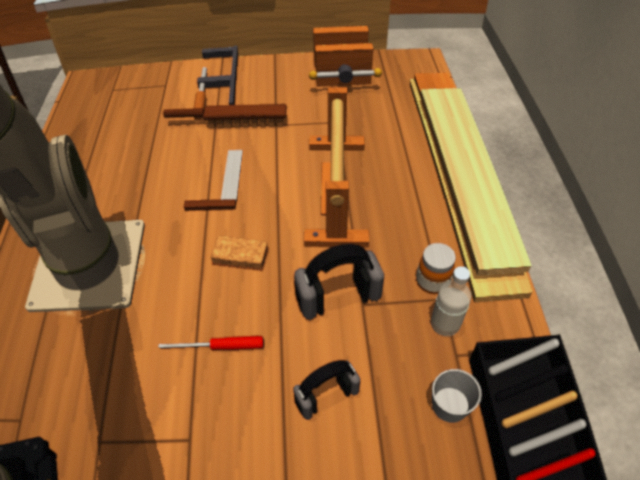

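View pics/top0.png

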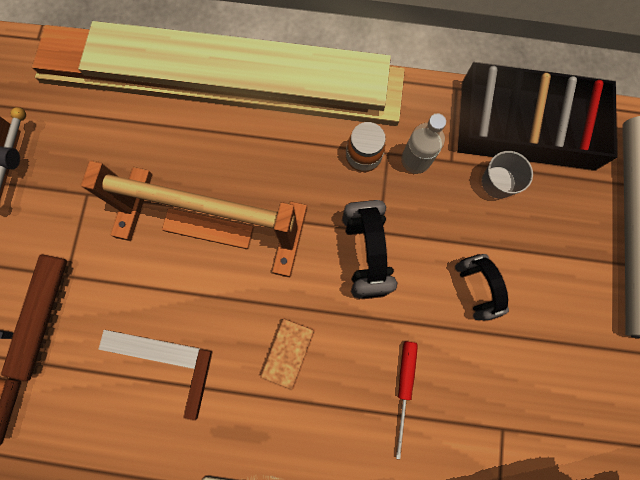

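The side view shows the big pair near (340,280), the slim pair near (327,388) and the dowel from (337,95) to (340,185). The top view shows the big pair near (370,250), the slim pair near (485,287) and the dowel from (105,184) to (275,220).

```bash
cat >geo.py <<'E'
from bench import *
import cv2, numpy as np
from scipy.spatial.transform import Rotation as R
def cal(n):
    c=get_calibration(n); r=np.array(c["rotation"]); 
    Rm=r if r.shape==(3,3) else R.from_quat(r).as_matrix()
    k=np.array([c["k1"],0,0,0,0.]); return np.array(c["K"]),k,np.array(c["position"]),Rm
def ray(n,px):
    K,k,p,Rm=cal(n)
    u=cv2.undistortPointsIter(np.array(px,float).reshape(-1,1,2),K,k,None,None,(3,50,1e-10)).reshape(-1,2)
    d=np.c_[u,np.ones(len(u))]@Rm.T
    return p,d/np.linalg.norm(d,axis=1)[:,None]
def plane(n,px,z):
    p,d=ray(n,px); return p+d*((z-p[2])/d[:,2])[:,None]
def proj(n,P):
    K,k,p,Rm=cal(n); return cv2.projectPoints((np.atleast_2d(P)-p)@Rm,np.zeros(3),np.zeros(3),K,k)[0].reshape(-1,2)
def tri(a,b):
    (p,d),(q,e)=ray("side",[a]),ray("top",[b]); A=np.c_[d[0],-e[0]]
    s=np.linalg.lstsq(A,q-p,rcond=None)[0]; u,v=p+s[0]*d[0],q+s[1]*e[0]
    return (u+v)/2,np.linalg.norm(u-v)
E
python3 - <<'E'
from geo import *
s=cv2.imread("pics/side0.png");t=cv2.imread("pics/top0.png")
L={}
for n,im,roi in(("side",s,(325,90,30,95)),("top",t,(100,165,180,65))):
    x,y,w,h=roi; hsv=cv2.cvtColor(im[y:y+h,x:x+w],cv2.COLOR_BGR2HSV)
    m=cv2.inRange(hsv,(14,60,110),(30,190,255))
    cn=max(cv2.findContours(m,0,2)[0],key=cv2.contourArea); cn=cn+[x,y]
    bx=cv2.boxPoints(cv2.minAreaRect(cn)); e=[np.linalg.norm(bx[1]-bx[0]),np.linalg.norm(bx[2]-bx[1])]
    if e[0]>e[1]: bx=np.roll(bx,-1,0)   # short edge first: bx0-bx1, bx2-bx3
    ends=np.array([(bx[0]+bx[1])/2,(bx[2]+bx[3])/2]); print(n,cv2.contourArea(cn),np.round(ends,1).tolist(),np.round(e,1)); L[n]=ends
pl=[]
for n in L:
    p,d=ray(n,L[n]); nn=np.cross(d[0],d[1]); pl.append((nn/np.linalg.norm(nn),p))
u=np.cross(pl[0][0],pl[1][0]);u/=np.linalg.norm(u)
P0=np.linalg.lstsq(np.array([pl[0][0],pl[1][0],u]),[pl[0][0]@pl[0][1],pl[1][0]@pl[1][1],u@[.4,.2,.14]],rcond=None)[0]
print("dowel dir",u,"pt",P0)
for n in L:
    p,d=ray(n,L[n])
    for k in d:
        A=np.c_[u,-k]; q=np.linalg.lstsq(A,p-P0,rcond=None)[0]; print(n,"end",np.round(P0+q[0]*u,4))
print("big cen?",plane("top",[[370,250]],.15), plane("side",[[340,260]],.15))
a=cv2.resize(s[235:325,285:395],None,fx=5,fy=5,interpolation=2)[:,:390*2]
a=cv2.resize(s[235:325,285:395],(400,327),interpolation=2); b=cv2.resize(t[190:310,325:425],(400,480),interpolation=2)
c=np.zeros((480,800,3),np.uint8); c[:327,:400]=a; c[:,400:]=b; c=np.clip(c.astype(float)*2,0,255).astype(np.uint8); cv2.imwrite("pics/z1.png",c)
E
```

```text
side 1066.5 [[328.3999938964844, 99.0999984741211], [342.6000061035156, 180.39999389648438]] [27.7 82.5]
top 2581.0 [[102.30000305175781, 180.8000030517578], [275.29998779296875, 219.1999969482422]] [ 16.2 177.2]
dowel dir [ 0.12745997 -0.60020255 -0.78962704] pt [0.5549605  0.19321781 0.17016861]
side end [0.5462 0.2345 0.2245]
side end [0.5688 0.1282 0.0846]
top end [0.5392 0.2672 0.2675]
top end [ 0.5829  0.0616 -0.0029]
big cen? [[ 0.51597468 -0.11259716  0.15      ]] [[ 0.53738398 -0.13838284  0.15      ]]
```

View pics/z1.png

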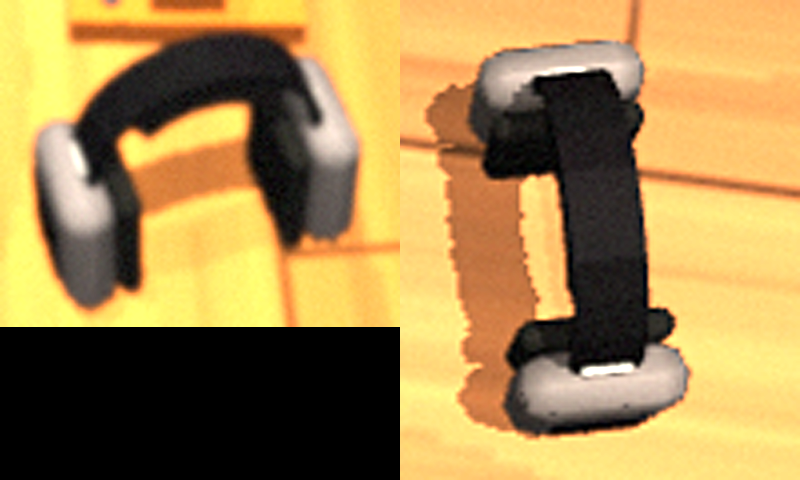

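The zoomed crop shows the big pair's band strip in the top view, centred near pixel (377,246), with cups at about (370,208) and (374,289). The side arch apex is near (342,245). The side dowel mask leaked, so I'm tightening it.

```bash
python3 - <<'E'
from geo import *
s=cv2.imread("pics/side0.png");t=cv2.imread("pics/top0.png")
# dowel: edge midpoints per row/col, robust line
def line(im,roi,ax):
    x,y,w,h=roi; hs=cv2.cvtColor(im[y:y+h,x:x+w],cv2.COLOR_BGR2HSV)
    m=cv2.inRange(hs,(17,60,120),(32,200,255)); 
    m=cv2.morphologyEx(m,cv2.MORPH_OPEN,np.ones((5,5)))
    nl,lb,st,_=cv2.connectedComponentsWithStats(m); i=1+np.argmax(st[1:,4]); ys,xs=np.where(lb==i)
    k,o=(ys,xs) if ax else (xs,ys); pts=[]
    for v in np.unique(k): q=o[k==v]; pts.append((v,(q.min()+q.max())/2,q.max()-q.min()+1))
    pts=np.array(pts); pp=np.c_[pts[:,1],pts[:,0]] if ax else pts[:,:2]
    pp=pp+[x,y]; l=cv2.fitLine(pp.astype(np.float32),cv2.DIST_HUBER,0,.01,.01).ravel()
    pr=(pp-l[2:])@l[:2]; print("width",np.median(pts[:,2]),st[i])
    return np.array([l[2:]+l[:2]*pr.min(),l[2:]+l[:2]*pr.max()])
L={"side":line(s,(322,92,36,95),1),"top":line(t,(100,165,180,65),0)}
for n in L: print(n,L[n].round(1).tolist())
pl=[]
for n in L:
    p,d=ray(n,L[n]); nn=np.cross(*d); nn/=np.linalg.norm(nn); pl.append((nn,nn@p))
u=np.cross(pl[0][0],pl[1][0]);u/=np.linalg.norm(u)
P0=np.linalg.lstsq(np.array([pl[0][0],pl[1][0],u]),[pl[0][1],pl[1][1],u@[.55,.19,.14]],rcond=None)[0]
print("dowel dir",u.round(3),"pt",P0.round(4))
for n in L:
    print(n,"onto z=.141",plane(n,L[n],.141).round(4).tolist())
# band
def black(im,roi):
    x,y,w,h=roi; m=np.zeros(im.shape[:2],np.uint8); m[y:y+h,x:x+w]=(im[y:y+h,x:x+w].max(2)<50)*255; return m
ms,mt=black(s,(285,235,110,90)),black(t,(325,190,100,120))
le=[];re=[]
for r in range(226,272,5):
    q=np.where(mt[r])[0]; q=max(np.split(q,np.where(np.diff(q)>1)[0]+1),key=len); le.append((q[0]-.5,r));re.append((q[-1]+.5,r))
zs=np.arange(.06,.2,.0005)
C=[]
for px in le:
    p,d=ray("top",[px]); P=p+d[0]*((zs-p[2])/d[0][2])[:,None]; uv=np.round(proj("side",P)).astype(int)
    b=ms[uv[:,1],uv[:,0]]>0; 
    C.append(P[np.where(b)[0].max()] if b.any() else [np.nan]*3)
C=np.array(C);print("left px",le,"right",re);print(C.round(4))
print("right edge at .148",plane("top",re,.148).round(4).tolist())
for n,im,roi in(("top",t,(325,190,100,120)),("side",s,(285,235,110,90))):
    hs=cv2.cvtColor(im,cv2.COLOR_BGR2HSV); x,y,w,h=roi
    m=np.zeros(im.shape[:2],np.uint8); m[y:y+h,x:x+w]=cv2.inRange(hs[y:y+h,x:x+w],(0,0,55),(180,60,255))
    _,_,st,ce=cv2.connectedComponentsWithStats(m); print(n,[(a.tolist(),c.round(1).tolist()) for a,c in zip(st[1:],ce[1:]) if a[4]>60])
    print([plane(n,[c],.085).round(4).tolist() for a,c in zip(st[1:],ce[1:]) if a[4]>60])
E
```

```text
width 9.0 [ 10   7  10  82 728]
width 8.0 [   3   12  172   46 1404]
side [[335.9, 180.0], [337.3, 99.0]]
top [[103.5, 179.4], [273.8, 219.2]]
dowel dir [0.1   0.995 0.015] pt [0.5603 0.1888 0.1502]
side onto z=.141 [[0.5487, 0.0729, 0.141], [0.5763, 0.3484, 0.141]]
top onto z=.141 [[0.5776, 0.3348, 0.141], [0.5476, 0.0454, 0.141]]
left px [(np.float64(345.5), 226), (np.float64(345.5), 231), (np.float64(364.5), 236), (np.float64(364.5), 241), (np.float64(365.5), 246), (np.float64(366.5), 251), (np.float64(366.5), 256), (np.float64(366.5), 261), (np.float64(368.5), 266), (np.float64(355.5), 271)] right [(np.float64(382.5), 226), (np.float64(383.5), 231), (np.float64(384.5), 236), (np.float64(384.5), 241), (np.float64(385.5), 246), (np.float64(385.5), 251), (np.float64(386.5), 256), (np.float64(386.5), 261), (np.float64(386.5), 266), (np.float64(392.5), 271)]
[[ 0.5589 -0.0712  0.1115]
 [ 0.5499 -0.0721  0.1135]
 [ 0.5381 -0.1019  0.146 ]
 [ 0.5304 -0.1029  0.1445]
 [ 0.5223 -0.1053  0.1455]
 [ 0.5155 -0.1081  0.141 ]
 [ 0.5082 -0.1093  0.137 ]
 [ 0.5008 -0.1105  0.1335]
 [ 0.4936 -0.1148  0.131 ]
 [ 0.488  -0.0973  0.0975]]
right edge at .148 [[0.5576, -0.1283, 0.148], [0.5497, -0.1307, 0.148], [0.5418, -0.1331, 0.148], [0.5338, -0.1339, 0.148], [0.526, -0.1363, 0.148], [0.518, -0.1371, 0.148], [0.5103, -0.1395, 0.148], [0.5024, -0.1403, 0.148], [0.4945, -0.1411, 0.148], [0.4879, -0.1511, 0.148]]
top [([345, 200, 41, 17, 356], [364.5, 206.5]), ([355, 276, 42, 18, 506], [375.9, 285.8])]
[[[0.6048, -0.1008, 0.085]], [[0.4693, -0.1351, 0.085]]]
side [([367, 252, 16, 31, 256], [374.7, 269.3]), ([296, 269, 20, 33, 391], [304.6, 285.7])]
[[[0.6066, -0.1165, 0.085]], [[0.4721, -0.1439, 0.085]]]
```

>>> drive_tool --pt "0.11 -0.085 0 0 0 0" --pt "0.22 -0.17 0 0 0 0" --pt "0.33 -0.256 0 0 0 0" --pt "0.44 -0.342 0 0 0 0" --pt "0.548 -0.427 0 0 0 0" --claw 0

```text
time: 0.52
ee_pos: [0.2766, -0.4429, 0.2223]
eef_rot: [0.993, 0.118, -0.0, -0.0]
ft_force: [0.8, -0.6, 1.1]
width: 0.0869
grip_force: 0.0
```

```bash
python3 - <<'E'
import bench
print([(k,getattr(bench,k)) for k in dir(bench) if not k.startswith('_')])
s=bench.read_state(); print(s['time'],s['ee_pos'],s['eef_rot'])
E
```

```text
[('PlanningError', <class 'bench.PlanningError'>), ('camera', <function make.<locals>.drawn_camera at 0x7f8aee1cc040>), ('close_job', <function connect.<locals>.done at 0x7f8aee143740>), ('get_calibration', <function make.<locals>.<lambda> at 0x7f8aee1cc5e0>), ('hold_point_z', 0.0187), ('read_state', <function make.<locals>.<lambda> at 0x7f8aee1cc540>)]
0.5167 [ 0.27661712 -0.44294165  0.22226236] [ 9.93066864e-01  1.17550659e-01 -1.90172041e-04 -9.85267962e-05]
```

>>> drive_tool --pt "0.11 -0.085 0 0 0 0" --pt "0.22 -0.17 0 0 0 0" --pt "0.33 -0.256 0 0 0 0" --pt "0.44 -0.342 0 0 0 0" --pt "0.547 -0.426 0 0 0 0"

```text
time: 0.93
ee_pos: [0.4063, -0.2803, 0.2225]
eef_rot: [0.993, 0.118, -0.0, 0.0]
ft_force: [0.8, -1.0, 0.1]
width: 0.0872
grip_force: 0.0
```

>>> drive_tool --pt "0.11 -0.085 0 0 0 0" --pt "0.22 -0.17 0 0 0 0" --pt "0.35 -0.27 0 0 0 0" --pt "0.46 -0.36 0 0 0 0" --pt "0.547 -0.426 0 0 0 0"

```text
time: 1.35
ee_pos: [0.536, -0.1178, 0.2225]
eef_rot: [0.993, 0.118, -0.0, 0.0]
ft_force: [-0.3, -0.6, 0.4]
width: 0.0867
grip_force: 0.0
```

>>> drive_tool --pt "0 0 0.02 0 0 0" --pt "0 0 0.05 0 0 0" --pt "0 0 0.08 0 0 0" --pt "0 0 0.1 0 0 0" --pt "0 0 0.1 0 0 0"

```text
time: 1.77
ee_pos: [0.5337, -0.1211, 0.1906]
eef_rot: [0.993, 0.116, -0.001, -0.0]
ft_force: [-0.3, -0.7, -0.2]
width: 0.0866
grip_force: 0.0
```

```bash
python3 - <<'E'
from geo import *
s=camera("side");t=camera("top");st=read_state();print(st["ee_pos"],st["eef_rot"])
p=st["ee_pos"]
for n in("side","top"): print(n,proj(n,p).round(1).tolist())
a=cv2.resize(s[185:335,270:410],(400,429)); b=cv2.resize(t[170:320,315:455],(400,429)); cv2.imwrite("pics/h1.png",np.clip(np.hstack([a,b])*1.8,0,255).astype(np.uint8))
E
```

```text
[ 0.5347091  -0.12075104  0.19235415] [ 9.93168675e-01  1.16687025e-01 -3.24704869e-04  1.25602200e-04]
side [[337.9, 237.2]]
top [[380.1, 233.1]]
```

View pics/h1.png

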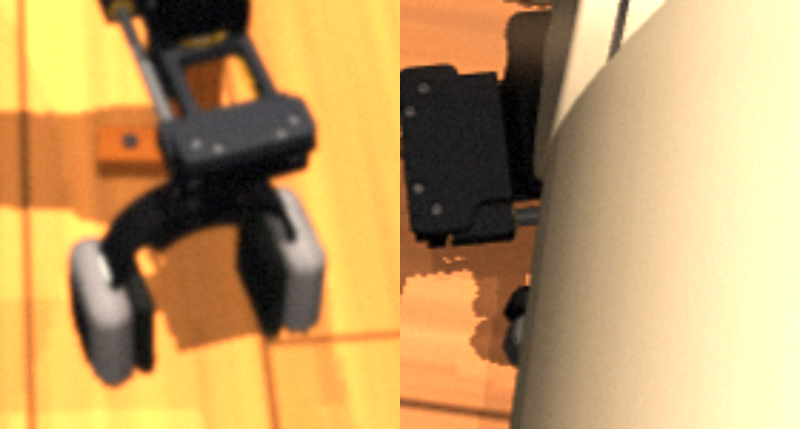

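The side crop shows the gripper centred over the arch, with the crown near (340,258) in the full picture. The arm hides the top view. I'm lowering to grasp.

>>> drive_tool --pt "0.002 -0.005 0.04 0 0 0" --pt "0.002 -0.008 0.09 0 0 0" --pt "0.002 -0.008 0.14 0 0 0" --pt "0.002 -0.008 0.18 0 0 0" --pt "0.002 -0.008 0.195 0 0 0"

```text
time: 2.28
ee_pos: [0.5343, -0.1172, 0.132]
eef_rot: [0.993, 0.118, -0.001, -0.0]
ft_force: [-0.9, -0.2, 0.6]
width: 0.0874
grip_force: 0.0
```

>>> drive_tool --pt "0 0 0 0 0 0" --pt "0 0 0 0 0 0" --pt "0 0 0 0 0 0" --pt "0 0 0 0 0 0" --pt "0 0 0 0 0 0"

```text
time: 2.7
ee_pos: [0.5357, -0.1173, 0.1347]
eef_rot: [0.993, 0.118, 0.0, 0.0]
ft_force: [-0.5, -0.7, 0.3]
width: 0.0869
grip_force: 0.0
```

>>> drive_tool --pt "0 0 0 0 0 0" --pt "0 0 0 0 0 0" --pt "0 0 0 0 0 0" --pt "0 0 0 0 0 0" --pt "0 0 0 0 0 0" --claw 1 --force 30

```text
time: 3.12
ee_pos: [0.5353, -0.1171, 0.1341]
eef_rot: [0.993, 0.118, 0.0, 0.0]
ft_force: [-0.7, 0.1, 0.2]
width: 0.0611
grip_force: 0.0
```

>>> drive_tool --pt "0 0 0 0 0 0" --pt "0 0 0 0 0 0" --pt "0 0 0 0 0 0" --pt "0 0 0 0 0 0" --pt "0 0 0 0 0 0"

```text
time: 3.53
ee_pos: [0.5354, -0.1174, 0.1341]
eef_rot: [0.993, 0.118, 0.0, 0.0]
ft_force: [-0.8, 1.3, -1.9]
width: 0.0298
grip_force: 29.8
```

>>> drive_tool --pt "0 0 -0.02 0 0 0" --pt "0 0 -0.06 0 0 0" --pt "0 0 -0.12 0 0 0" --pt "0 0 -0.19 0 0 0" --pt "0 0 -0.26 0 0 0"

```text
time: 3.95
ee_pos: [0.5351, -0.1169, 0.2136]
eef_rot: [0.993, 0.118, -0.0, -0.0]
ft_force: [-0.5, -0.4, -2.2]
width: 0.0298
grip_force: 29.8
```

>>> drive_tool --pt "0 0 -0.08 0 0 0" --pt "0 0 -0.18 0 0 0" --pt "0 0 -0.3 0 0 0" --pt "0 0 -0.42 0 0 0" --pt "0 0 -0.5 0 0 0"

```text
time: 4.37
ee_pos: [0.5354, -0.1168, 0.3667]
eef_rot: [0.993, 0.118, 0.002, 0.001]
ft_force: [1.1, 0.4, -3.1]
width: 0.0298
grip_force: 29.8
```

>>> drive_tool --pt "0 0 0 0 0 0" --pt "0 0 0 0 0 0" --pt "0 0 0 0 0 0" --pt "0 0 0 0 0 0" --pt "0 0 0 0 0 0"

```text
time: 4.78
ee_pos: [0.5348, -0.1172, 0.3607]
eef_rot: [0.993, 0.118, -0.001, -0.0]
ft_force: [-0.5, 1.2, -3.5]
width: 0.0297
grip_force: 29.8
```

>>> drive_tool --pt "0.02 -0.06 0 0 0 0.03" --pt "0.05 -0.15 0 0 0 0.07" --pt "0.09 -0.26 0 0 0 0.12" --pt "0.13 -0.38 0 0 0 0.17" --pt "0.164 -0.487 0 0 0 0.215"

```text
time: 5.2
ee_pos: [0.5486, 0.0385, 0.3613]
eef_rot: [0.999, 0.033, -0.001, -0.0]
ft_force: [0.9, 0.9, -3.8]
width: 0.0299
grip_force: 29.8
```

>>> drive_tool --pt "0.02 -0.12 0 0 0 0.05" --pt "0.04 -0.25 0 0 0 0.1" --pt "0.06 -0.37 0 0 0 0.15" --pt "0.07 -0.46 0 0 0 0.19" --pt "0.08 -0.508 0 0 0 0.215"

```text
time: 5.62
ee_pos: [0.5614, 0.1945, 0.3611]
eef_rot: [0.999, -0.049, -0.001, -0.001]
ft_force: [-0.2, -0.3, -2.3]
width: 0.0295
grip_force: 29.8
```

>>> drive_tool --pt "0 0 0 0 0 0" --pt "0 0 0 0 0 0" --pt "0 0 0 0 0 0" --pt "0 0 0 0 0 0" --pt "0 0 0 0 0 0"

```text
time: 6.03
ee_pos: [0.5631, 0.1887, 0.362]
eef_rot: [0.999, -0.052, 0.0, 0.0]
ft_force: [-0.2, 0.1, -3.3]
width: 0.0298
grip_force: 29.9
```

```bash
python3 - <<'E'
from geo import *
s=camera("side");t=camera("top");st=read_state();print(st["ee_pos"],st["eef_rot"])
for n in("side","top"): print(n,proj(n,[st["ee_pos"],[.562,.19,.155],[.534,.19,.155],[.59,.19,.155]]).round(1).tolist())
a=cv2.resize(s[40:260,240:440],(400,440)); b=cv2.resize(t[80:320,60:320],(400,369)); c=np.zeros((440,800,3),np.uint8); c[:,:400]=a; c[:369,400:]=b
cv2.imwrite("pics/h2.png",np.clip(c*1.8,0,255).astype(np.uint8))
E
```

```text
[0.56296397 0.18913039 0.362107  ] [ 9.98667907e-01 -5.15980535e-02  1.27814581e-04  1.88757423e-04]
side [[339.1, 53.6], [337.4, 137.3], [324.5, 138.0], [350.2, 136.7]]
top [[134.8, 142.4], [184.9, 196.8], [181.5, 213.6], [188.3, 180.3]]
```

View pics/h2.png

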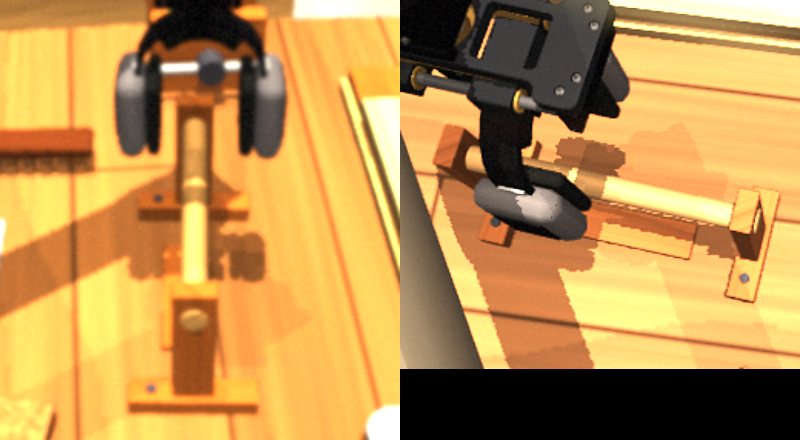

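The crops show the pair level over the dowel, with a cup on each side. The cups' midpoint is at side column 341 and the dowel at about 338, so I'm lowering.

>>> drive_tool --pt "0 0 0.03 0 0 0" --pt "0 0 0.08 0 0 0" --pt "0 0 0.14 0 0 0" --pt "0 0 0.21 0 0 0" --pt "0 0 0.28 0 0 0"

```text
time: 6.55
ee_pos: [0.5627, 0.1898, 0.2767]
eef_rot: [0.999, -0.051, 0.0, 0.0]
ft_force: [-0.5, -0.2, -4.0]
width: 0.0298
grip_force: 29.9
```

>>> drive_tool --pt "0 0 0.08 0 0 0" --pt "0 0 0.15 0 0 0" --pt "0 0 0.21 0 0 0" --pt "0 0 0.26 0 0 0" --pt "0 0 0.29 0 0 0"

```text
time: 6.97
ee_pos: [0.5619, 0.1893, 0.1885]
eef_rot: [0.999, -0.051, -0.001, 0.001]
ft_force: [0.1, -1.0, -3.3]
width: 0.0297
grip_force: 29.9
```

>>> drive_tool --pt "0 0 0 0 0 0" --pt "0 0 0 0 0 0" --pt "0 0 0.01 0 0 0" --pt "0 0 0.02 0 0 0" --pt "0 0 0.03 0 0 0"

```text
time: 7.38
ee_pos: [0.5631, 0.1902, 0.1825]
eef_rot: [0.999, -0.051, 0.001, -0.0]
ft_force: [0.5, 0.2, -3.6]
width: 0.0298
grip_force: 29.9
```

>>> drive_tool --pt "0 0 0.01 0 0 0" --pt "0 0 0.02 0 0 0" --pt "0 0 0.03 0 0 0" --pt "0 0 0.04 0 0 0" --pt "0 0 0.045 0 0 0"

```text
time: 7.8
ee_pos: [0.5626, 0.19, 0.168]
eef_rot: [0.999, -0.051, -0.0, 0.0]
ft_force: [-0.1, 1.1, -3.0]
width: 0.0294
grip_force: 29.9
```

>>> drive_tool --pt "0 0 0.0 0 0 0" --pt "0 0 0.005 0 0 0" --pt "0 0 0.01 0 0 0" --pt "0 0 0.015 0 0 0" --pt "0 0 0.015 0 0 0"

```text
time: 8.22
ee_pos: [0.5627, 0.19, 0.1637]
eef_rot: [0.999, -0.051, -0.0, 0.0]
ft_force: [-0.2, 0.1, -3.5]
width: 0.0296
grip_force: 29.9
```

>>> drive_tool --pt "0 0 0.003 0 0 0" --pt "0 0 0.006 0 0 0" --pt "0 0 0.006 0 0 0" --pt "0 0 0.006 0 0 0" --pt "0 0 0.006 0 0 0"

```text
time: 8.63
ee_pos: [0.5628, 0.1901, 0.1623]
eef_rot: [0.999, -0.051, 0.0, 0.0]
ft_force: [-0.2, -0.1, -3.5]
width: 0.0298
grip_force: 29.9
```

>>> drive_tool --pt "0 0 0.003 0 0 0" --pt "0 0 0.005 0 0 0" --pt "0 0 0.005 0 0 0" --pt "0 0 0.005 0 0 0" --pt "0 0 0.005 0 0 0"

```text
time: 9.05
ee_pos: [0.5628, 0.1901, 0.1607]
eef_rot: [0.999, -0.051, -0.0, 0.0]
ft_force: [-0.4, 0.0, -3.1]
width: 0.0299
grip_force: 29.9
```

>>> drive_tool --pt "0 0 0.003 0 0 0" --pt "0 0 0.005 0 0 0" --pt "0 0 0.005 0 0 0" --pt "0 0 0.005 0 0 0" --pt "0 0 0.005 0 0 0"

```text
time: 9.47
ee_pos: [0.5629, 0.1901, 0.1604]
eef_rot: [0.999, -0.051, 0.0, 0.0]
ft_force: [-4.2, -2.6, 7.4]
width: 0.0291
grip_force: 29.8
```

The upward force shows the band is seated on the dowel. I'm opening the gripper.

>>> drive_tool --pt "0 0 -0.003 0 0 0" --pt "0 0 -0.005 0 0 0" --pt "0 0 -0.005 0 0 0" --pt "0 0 -0.005 0 0 0" --pt "0 0 -0.005 0 0 0"

```text
time: 9.88
ee_pos: [0.5628, 0.1901, 0.1606]
eef_rot: [0.999, -0.051, 0.0, 0.0]
ft_force: [-0.5, 0.1, -3.1]
width: 0.0298
grip_force: 29.9
```

>>> drive_tool --pt "0 0 0 0 0 0" --pt "0 0 0 0 0 0" --pt "0 0 0 0 0 0" --pt "0 0 0 0 0 0" --pt "0 0 0 0 0 0" --claw 0.3

```text
time: 10.3
ee_pos: [0.5629, 0.1901, 0.1609]
eef_rot: [0.999, -0.051, 0.0, -0.0]
ft_force: [-0.3, 0.4, -0.2]
width: 0.0549
grip_force: 0.0
```

>>> drive_tool --pt "0 0 -0.01 0 0 0" --pt "0 0 -0.03 0 0 0" --pt "0 0 -0.06 0 0 0" --pt "0 0 -0.1 0 0 0" --pt "0 0 -0.14 0 0 0"

```text
time: 10.72
ee_pos: [0.5629, 0.1902, 0.2043]
eef_rot: [0.999, -0.051, 0.0, -0.0]
ft_force: [0.3, 0.5, 0.5]
width: 0.0606
grip_force: 0.0
```

>>> drive_tool --pt "0 0 -0.1 0 0 0" --pt "0 0 -0.2 0 0 0" --pt "0 0 -0.3 0 0 0" --pt "0 0 -0.4 0 0 0" --pt "0 0 -0.45 0 0 0"

```text
time: 11.13
ee_pos: [0.5633, 0.1907, 0.3432]
eef_rot: [0.999, -0.051, 0.003, -0.001]
ft_force: [0.1, 1.1, 0.4]
width: 0.0611
grip_force: 0.0
```

>>> drive_tool --pt "0 0.1 0 0 0 0" --pt "0 0.2 0 0 0 0" --pt "0 0.3 0 0 0 0" --pt "0 0.4 0 0 0 0" --pt "0 0.5 0 0 0 0"

```text
time: 11.55
ee_pos: [0.5472, 0.0397, 0.3393]
eef_rot: [0.999, -0.051, 0.001, 0.0]
ft_force: [0.7, -0.9, -0.8]
width: 0.0612
grip_force: 0.0
```

```bash
python3 - <<'E'
from geo import *
s=camera("side");t=camera("top");st=read_state();print(st["time"],st["ee_pos"])
a=cv2.resize(s[40:440,200:440],(360,600)); b=cv2.resize(t[80:340,60:320],(440,440)); c=np.zeros((600,800,3),np.uint8); c[:,:360]=a; c[:440,360:]=b
cv2.imwrite("pics/f1.png",np.clip(c*1.8,0,255).astype(np.uint8))
E
```

```text
11.65 [0.54768451 0.03503749 0.33909228]
```

View pics/f1.png

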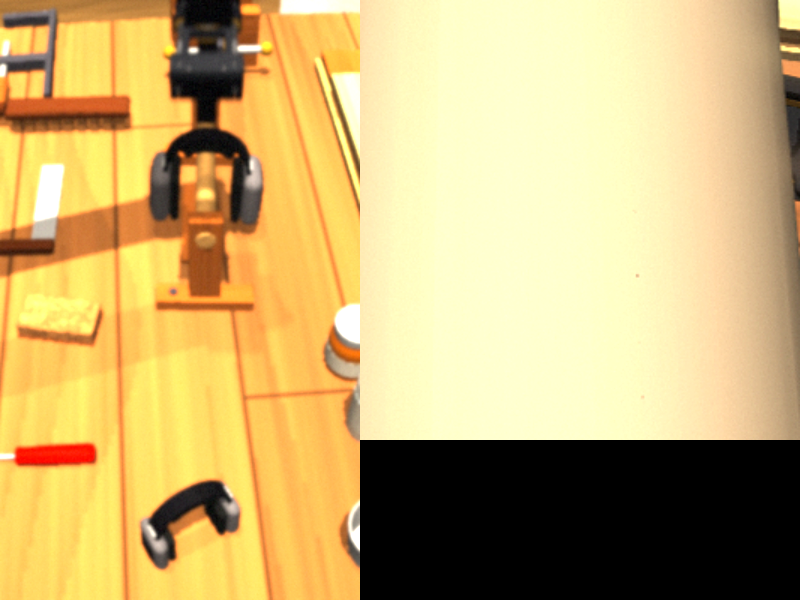

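The pair hangs level over the dowel, with cups at about (309,164) and (366,166) in the side view, and the slim pair is still at (327,388). I'll check it is still, then hand in.

```bash
python3 - <<'E'
from geo import *
f=[camera("side")[120:195,295:380].astype(int) for _ in range(16)]
d=[np.percentile(abs(a-b),99) for a,b in zip(f,f[5:])]; print(d)
print(read_state()["ee_pos"])
if max(d[-3:])<25: print(close_job())
E
```

```text
[np.float64(36.0), np.float64(25.0), np.float64(13.0), np.float64(8.0), np.float64(9.0), np.float64(10.0), np.float64(10.0), np.float64(9.0), np.float64(9.0), np.float64(8.0), np.float64(8.0)]
[0.54751098 0.04089517 0.33769363]
the job is handed in; nothing more can be done
None
```

The larger ear defenders were lowered onto the dowel and hang level and still with a cup on each side, the slim pair was not touched, and the job is handed in; `close_job()` returned no verdict.

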